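Start a cassette reading

ROBOT

A 6-joint arm with a two-finger parallel gripper is mounted at the origin on the work surface; the furniture and walls round the work are solid. World frame = base frame: x ahead of the robot, y to its left, z up, the work surface at z = 0. Lengths are in m, angles in degrees, forces in N, time in s.
With the tool pointing down it reaches from about 0.4 to 0.825 m from the base axis. Payload 7 kg.
Tool frame: the origin (TCP) lies between the finger pads; the fingertips stand 22 mm ahead of it and the grasp point (between the pads) lies 3 mm ahead of it; z points along the fingers, y is the line along which they close (so a half turn about z gives the same grasp; the last joint's range is limited). The gripper opens to 88 mm and grips with 3 to 60 N. Pads are 19 mm wide; open, the fingers measure 130 mm over their backs; the gripper's body (78 mm by 193 mm) begins 47 mm behind the grasp point.
Start: joints at [16.507, 20.546, 0.682, 0, -70.136, -16.507], TCP at [0.675, -0, 0.249] pointing down, gripper open.
Joint ranges: [-176.03, 176.03], [-82.01, 121.73], [-58.28, 71.71], [-173.87, 95.51], [-174.79, -0.11], [-173.66, 173.66]. Speed limits (degrees/s): [136.94, 136.94, 172.46, 180, 180, 180].

INTERFACE

Orientations are given as [roll, pitch, yaw] about the fixed x, y, z axes, in that order (R = Rz(yaw) Ry(pitch) Rx(roll)).
In Python, from plant import ctrl gives the robot as it stands.
- The arm moves only by the tool apply_moves, never from a script. Its argument "targets" is a list of rows, each an object with "travel": the shift along the tool's x, y, z in mm, a list of three; "roll": the turn about the tool's z in degrees; "jaw": the finger opening in mm, from 0 to 87.6. In form: [{"travel": [tx, ty, tz], "roll": roll, "jaw": jaw}, ...]. A call has 1 to 10 rows; each row shifts and turns the commanded pose from where the row before left it, along the tool's axes as they then stand; what a row does not reach is not made up. A row lasts 1/10 s, in which the tool goes at most 50 mm and 8.59 degrees, less where a joint would pass 70% of its speed; a pose out of reach is approached as far as the arm can. A call with a gripper value outside its range is refused whole. The fingers move at their own pace and stop on an object; the grip force is fixed at half the most. Time passes only in rows, so rows that do not move let the fingers close. It gives the time, the measured TCP pose, the force, the opening and the grip force at its end, in the units of the state.
- ctrl.get_obs(): the state, without advancing time (a new reading comes with each control period).
- ctrl.snapshot(name): name is "scene" or "side" or "wrist"; returns the picture (420x560x3 uint8, red, green, blue); there is no depth.
- ctrl.calibration(name): a dict with "K" (3x3 intrinsics, pixels), "extrinsics" (4x4, takes a point from camera to world coordinates); the wrist camera has in their place "hand_eye" (4x4, takes a point from camera to tool coordinates, whose origin is the TCP and whose axes are the flange's). Camera axes: x right, y down, z forward; pixel columns grow to the right and rows downward; lengths in m; the calibration is good to about 2 mm. The wrist camera is an equidistant fisheye: a pixel r from the principal point sees the ray r / f radians off the axis. A picture is of the moment at which its call begins: read the wrist's pose just before it. calibration takes no time and is no camera call.
- ctrl.close_job(): hands the job in; it is judged then, once.
The state is a dict: "clock": time; "joint_pos": joint angles; "qvel": joint speeds; "tau": joint torques, N m; "tool_pos": TCP position; "orientation": TCP orientation; "force": force on the tool from outside, world axes, zero at the start; "moment": the same for the moment, N m; "opening": finger opening in m; "gripper_force": force on a finger pad.
Only numpy, scipy, OpenCV 4.12 (cv2) and the standard library are available. Lean on these libraries where they do the work, as an engineer would, in place of code of your own. Each camera call takes 0.05 s, during which the arm holds its last target. There are 200 camera calls.

TASK

Get the cassette reader going with light fingertip touches, in this order: press the raised near half of the power rocker down until it stops, so that the reader zeroes its optics with the drawer still out; then push the loaded cassette drawer fully home; last, tap the long start bar down and let it spring back. Do not press the round eject key, shove the reader along the table, lift anything, or disturb the sealed cup, the open cup and the timer beside it.

Things in the scene. Friction and masses are not known exactly. Their poses are not given: they have to be found in the camera images.
- reader: test-cassette reader, low white/grey housing, loose on the table, about 2 kg (slides if pushed sideways with over 8 to 14 N). Origin under its centre, +x to its back, +y to its left seen from the front. 140 deep (x) x 230 wide (y) mm; front face at x = -70, turned roughly to the robot; control deck 62 mm above the table; behind x = 0 a display hump rises to 87 mm
- power (a joint): power rocker, grey V-shaped paddle in a black frame on the left of the deck, 48 long (x) x 28 wide (y) mm, hinged across its middle at reader x = -32, y = +75, z = 67 mm. 0 = off: its near half (drawer side) slopes up 0.45 rad. 0.35 rad = on, at its hard stop: near half almost level, far half up. Stays where it is left; about 2 N on the outer end moves it
- power_press (a point): point on the top face of the rocker's near half, 18 mm from the hinge, where to press (moves with the rocker: it goes 6 mm down and under 2 mm outwards from off to on)
- drawer (a joint): cassette drawer in the middle of the reader's front face, a white plate with a test cassette lying in the tray behind it; value = how far it stands out, 0 = fully home against a hard stop, 0.04 m at most. Slides along the reader's x with about 1.2 N of friction and stays where it is left; it starts 20 to 32 mm out.
- drawer_push (a point): centre of the outer (front) face of the drawer's front plate; the plate is 70 mm wide (y), 32 mm high (16 to 48 mm above the table) and 8 mm thick, also outside the housing when home
- start (a joint): long start bar on the right of the deck, 56 mm wide (y) and 20 mm deep (x); value = how far it is pressed, 0 = up, 0.005 m = fully down; springs back, 1.5 N starts it and 4 N takes it fully down
- start_top (a point): centre of the start bar's top face, 69.5 mm above the table when up
- eject (a joint): round eject key, 18 mm across, in the middle of the deck above the drawer, same spring and 5 mm travel as the start bar; not to be pressed
- eject_top (a point): centre of the eject key's top face, 69.5 mm above the table
- sealed_cup: closed specimen cup, 68 mm across, 62 mm tall, origin under its centre; loose, stands to the left of the reader
- open_cup: open specimen cup, 63 mm across, 57 mm tall, origin under its centre; loose, stands to the right of the reader
- wait_timer: square bench timer lying face up, 66 x 66 x 18 mm, origin under its centre; loose, lies to the right of the reader, farther back than the open cup

How it is judged (in metres and radians):
On the way, in this order (a step that is already met when the one before it is completed fails the run):
1. the power rocker is pressed on (value of joint power above 0.26 rad), for 0.1 s.
2. the drawer is fully home (value of joint drawer below 0.003 m), for 0.1 s.
3. the start bar is tapped down (value of joint start above 0.003 m).
At the end, for the whole second after the job is handed in: power rocker on (past 0.26 of 0.35 rad), drawer within 3 mm of its stop, start bar sprung back up after its tap, eject key up, the reader at rest within 15 mm of where it stood (value of joint power above 0.26 rad and value of joint drawer below 0.003 m and value of joint each of start, eject below 0.001 m and distance of reader from where it was at the start of the episode below 0.015 m and linear speed of reader below 0.01 m/s); the robot touches nothing.
It fails at once if out of order: the drawer is pushed in (under 10 mm out) before the power is on, or the start bar is pressed before the power is on and the drawer home ((value of joint power below 0.2 rad and value of joint drawer below 0.01 m) or (value of joint start above 0.002 m and (value of joint power below 0.26 rad or value of joint drawer above 0.004 m))).
It fails at once if the eject key is pressed (value of joint eject above 0.0015 m).
It fails at once if the reader is touched hard (over 35 N) (contact force between any of the fingers, the arm and reader above 35 N).
It fails at once if the reader is shoved more than 15 mm or lifted (distance of reader from where it was at the start of the episode above 0.015 m or height (world z) of reader above 0.008 m or angle between reader's own z axis and vertical above 0.08 rad).
It fails at once if the sealed cup, the open cup or the timer is moved (over 15 mm) or tipped (distance of any of sealed_cup, open_cup, wait_timer from where it was at the start of the episode above 0.015 m or angle between any of sealed_cup, open_cup's own z axis and vertical above 0.3 rad).
It also fails if it takes over 45 s, if anything falls off the work surface, if the arm or the gripper's body presses on something with over 40 N, if the wrist force passes 120 N, or if a joint passes its speed limit or range.

## Working session

There is one attempt and no reset: what is moved stays moved. The work goes in short steps, Python scripts to look and compute and a tool call to move; the robot and the scene stay as the last step left them, time stands still between calls to the robot, and variables do not carry over. Pictures are saved under pics/ and viewed, at most 10 in all, crops included, and the job is handed in when it is done.

Besides the shell and the picture viewer there is one more tool, called as a command line: name --argument value ..., lists and objects as JSON in quotes. apply_moves: Moves the arm, as the interface text tells. Its arguments: {"type":"object","properties":{"targets":{"type":"array","items":{"type":"object","properties":{"travel":{"type":"array","items":{"type":"number"}},"roll":{"type":"number"},"jaw":{"type":"number"}}}}},"required":["targets"]}

```bash
mkdir -p pics
python3 - <<'E'
from plant import ctrl
import cv2,numpy as np
o=ctrl.get_obs();print(o)
for n in("scene","side","wrist"):
    im=ctrl.snapshot(n);cv2.imwrite(f"pics/{n}0.png",im[:,:,::-1])
    c=ctrl.calibration(n);print(n,{k:np.round(v,4).tolist() for k,v in c.items() if hasattr(v,'__len__') and not isinstance(v,str)})
E
```

```text
{'clock': 0.0, 'joint_pos': array([ 1.65080099e+01,  2.05915025e+01,  6.34399852e-01, -1.95871570e-02,
       -7.01365757e+01, -1.65074054e+01]), 'qvel': array([-0.0171408 , -0.1159591 , -0.04808367, -0.03436898,  0.00601087,
        0.03218956]), 'tau': array([-8.00930356e-04, -5.82726967e+01,  2.93058443e+01,  6.99745238e+00,
        6.93249181e-03, -2.06530804e-04]), 'tool_pos': array([ 6.74548719e-01, -1.34662006e-05,  2.47628336e-01]), 'orientation': array([ 1.79904950e+02, -8.96593072e-03, -9.00060584e+01]), 'force': array([-0.15877766,  0.31297842, -0.57225083]), 'moment': array([-0.01464679,  0.03117136,  0.07321382]), 'gripper_force': 0.0, 'opening': 0.08760375184473262}
scene {'K': [[427.8006, 0.0, 280.8205], [0.0, 427.8006, 214.0272], [0.0, 0.0, 1.0]], 'extrinsics': [[0.8675, -0.2418, 0.4347, -0.0029], [-0.4969, -0.3808, 0.7798, -0.9993], [-0.023, -0.8925, -0.4505, 0.5278], [0.0, 0.0, 0.0, 1.0]]}
side {'K': [[509.7776, 0.0, 279.5543], [0.0, 509.7776, 210.8824], [0.0, 0.0, 1.0]], 'extrinsics': [[-0.9991, 0.0121, 0.0409, 0.4259], [-0.0343, 0.342, -0.9391, 0.6999], [-0.0254, -0.9396, -0.3413, 0.3988], [0.0, 0.0, 0.0, 1.0]]}
wrist {'K': [[325.1923, 0.0, 280.4733], [0.0, 325.1923, 206.3735], [0.0, 0.0, 1.0]], 'hand_eye': [[0.0006, -0.9563, -0.2925, 0.0795], [1.0, 0.0003, 0.0012, -0.0013], [-0.001, -0.2925, 0.9563, -0.1348], [0.0, 0.0, 0.0, 1.0]]}
```

View pics/scene0.png

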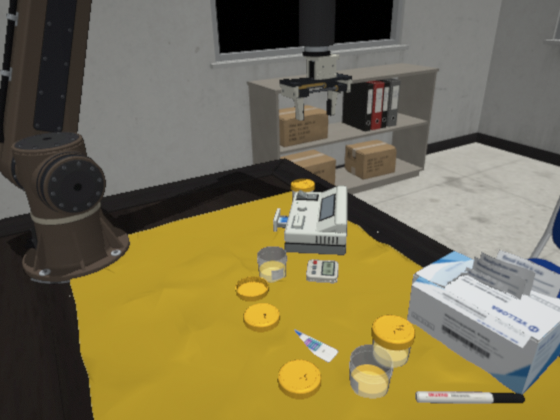

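View pics/wrist0.png

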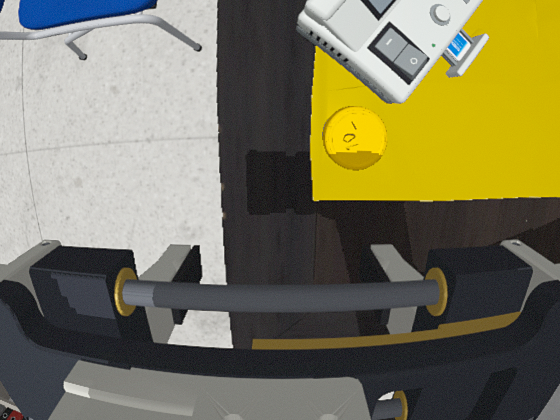

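The wrist view shows the reader at the upper right: the rocker is near (400,50), the eject key at (440,13) and the drawer plate at (467,55). The sealed cup is at (355,138). In the scene view the reader is near (318,222). I'll make a rough estimate, then move above it.

```bash
cat > h.py <<'E'
import numpy as np,cv2
from plant import ctrl
from scipy.spatial.transform import Rotation as R
def tool(o):
    T=np.eye(4);T[:3,:3]=R.from_euler('xyz',o['orientation'],degrees=True).as_matrix();T[:3,3]=o['tool_pos'];return T
def ray(n,uv,T=None):
    c=ctrl.calibration(n);K=np.array(c['K']);p=(np.array(uv,float)-K[:2,2])/K[0,0]
    if n=='wrist':
        r=np.hypot(*p);d=np.r_[np.sin(r)*p/max(r,1e-9),np.cos(r)];E=T@np.array(c['hand_eye'])
    else: d=np.r_[p,1];E=np.array(c['extrinsics'])
    return E[:3,3],E[:3,:3]@d
def onz(n,uv,z,T=None):
    o,d=ray(n,uv,T);return o+d*(z-o[2])/d[2]
E
python3 - <<'E'
from h import *
T=tool(ctrl.get_obs())
for nm,uv,z in [('rocker',(400,50),.067),('eject',(440,13),.0695),('plate',(467,55),.048),('cup',(355,138),.062)]: print(nm,onz('wrist',uv,z,T).round(3))
for nm,uv,z in [('eject',(301,209),.0695),('opencup',(272,256),.057),('timer',(322,270),.018)]: print(nm,onz('scene',uv,z).round(3))
E
```

```text
rocker [ 0.557 -0.146  0.067]
eject [ 0.511 -0.193  0.07 ]
plate [ 0.465 -0.156  0.048]
cup [ 0.601 -0.053  0.062]
eject [ 0.494 -0.209  0.07 ]
opencup [ 0.341 -0.34   0.057]
timer [ 0.433 -0.389  0.018]
```

apply_moves --targets '[{"travel": [30,32,0],"roll": 0,"jaw": 0},{"travel": [30,32,0],"roll": 0,"jaw": 0},{"travel": [30,32,0],"roll": 0,"jaw": 0},{"travel": [30,32,0],"roll": 0,"jaw": 0},{"travel": [10,12,0],"roll": 0,"jaw": 0},{"travel": [0,0,0],"roll": 0,"jaw": 0},{"travel": [0,0,0],"roll": 0,"jaw": 0},{"travel": [0,0,0],"roll": 0,"jaw": 0}]'

```text
clock: 0.95
tool_pos: [0.5358, -0.1294, 0.2484]
orientation: [180.0, 0.0, -90.0]
force: [-0.5, 0.4, 0.4]
opening: 0.0295
gripper_force: 0.0
```

Run:
```python
from h import *
o=ctrl.get_obs();T=tool(o);print(o['tool_pos'],o['opening']);np.save('T1.npy',T)
cv2.imwrite("pics/w1.png",ctrl.snapshot('wrist')[:,:,::-1])
```

```text
[ 0.53581528 -0.12942666  0.24838465] 0.02950888837821466
```

View pics/w1.png

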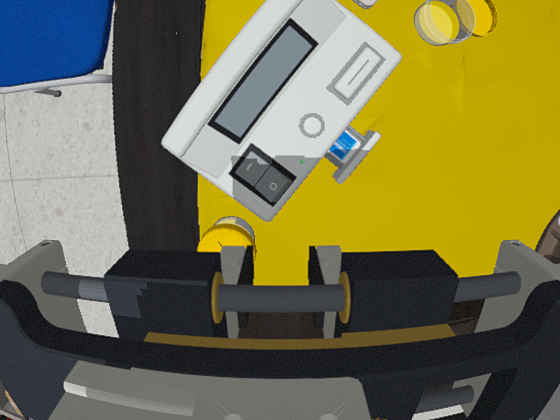

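The close view shows the eject key at (313,125), the start bar at (356,73), the rocker at (264,176) and the drawer plate from (342,180) to (376,133). I'll zoom in for exact points.

Run:
```python
import cv2
a=cv2.imread('pics/w1.png')[30:230,210:410];cv2.imwrite('pics/w1c.png',cv2.resize(a,(600,600),interpolation=cv2.INTER_CUBIC))
```

```text
(no output)
```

View pics/w1c.png

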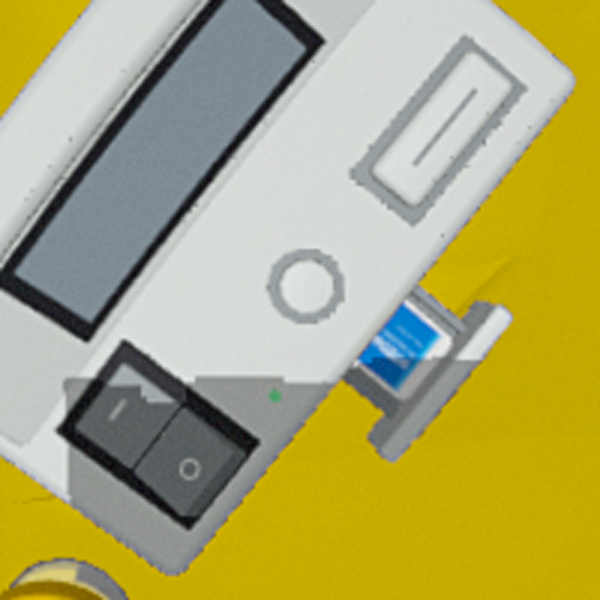

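Run:
```python
from h import *
T=np.load('T1.npy')
f=lambda uv,z:onz('wrist',np.array(uv)/3+np.array([210,30])-.33,z,T)[:2]
P=dict(eject=f((306,286),.0695),start=f((445,127),.0695),hinge=f((160,438),.067),po1=f((511,317),.048),po2=f((392,460),.048),
 fr=f((260,440),.064),fl=f((190,528),.064),br=f((124,340),.064),bl=f((58,430),.064),s1=f((470,40),.063),s2=f((525,90),.063),s3=f((415,222),.063),s4=f((352,175),.063))
for k,v in P.items():print(k,v.round(4))
ang=lambda a,b:np.degrees(np.arctan2(*(a-b)[::-1]))
print('y dir', ang(P['hinge'],P['start']),ang(P['po2'],P['po1']),ang(P['bl'],P['br']),ang(P['fl'],P['fr']),ang(P['s3'],P['s2']),ang(P['s4'],P['s1']))
print('x dir',ang(P['br'],P['fr']),ang(P['bl'],P['fl']))
print('len plate',np.linalg.norm(P['po1']-P['po2']),'h-e',np.linalg.norm(P['hinge']-P['eject']),'h-s',np.linalg.norm(P['hinge']-P['start']))
th=np.radians(np.mean([ang(P['po2'],P['po1']),ang(P['bl'],P['br']),ang(P['s3'],P['s2']),ang(P['s4'],P['s1'])])-90)
X=np.array([np.cos(th),np.sin(th)]);Y=np.array([-X[1],X[0]])
O=P['hinge']+.032*X-.075*Y;print('yaw',np.degrees(th),'O',O)
for k,v in P.items():print(k,round((v-O)@X*1e3,1),round((v-O)@Y*1e3,1))
```

```text
eject [ 0.507  -0.1945]
start [ 0.4624 -0.2481]
hinge [ 0.5541 -0.144 ]
po1 [ 0.4315 -0.1851]
po2 [ 0.4728 -0.1325]
fr [ 0.5209 -0.1427]
fl [ 0.5444 -0.112 ]
br [ 0.5658 -0.1764]
bl [ 0.5886 -0.1464]
s1 [ 0.4522 -0.2796]
s2 [ 0.4331 -0.2639]
s3 [ 0.4706 -0.2165]
s4 [ 0.4917 -0.2313]
y dir 48.60897418831954 51.83889888618353 52.78096156907937 52.57448659554135 51.699278179238256 50.76908359419761
x dir -36.83406637898538 -37.847882760314086
len plate 0.06678537934206961 h-e 0.06912371470740465 h-s 0.1387787496213745
yaw -38.227944442825304 O [ 0.53286366 -0.22273864]
eject -37.8 6.1
start -39.7 -63.6
hinge -32.0 75.0
po1 -102.9 -33.1
po2 -103.0 33.7
fr -58.9 55.4
fl -59.4 94.1
br -2.8 56.8
bl -3.5 94.5
s1 -28.1 -94.6
s2 -52.9 -94.1
s3 -52.8 -33.7
s4 -27.1 -32.2
```

The measurements fit together. Yaw is about -38.2°, the plate is 67 mm long and centred at y≈0, the drawer is about 25 mm out, and the rocker frame is centred at (-31,75). I'll align the tool with the reader and close the fingers.

apply_moves --targets '[{"travel": [0,0,0],"roll": -7.4,"jaw": 0},{"travel": [0,0,0],"roll": -7.4,"jaw": 0},{"travel": [0,0,0],"roll": -7.4,"jaw": 0},{"travel": [0,0,0],"roll": -7.4,"jaw": 0},{"travel": [0,0,0],"roll": -7.4,"jaw": 0},{"travel": [0,0,0],"roll": -7.4,"jaw": 0},{"travel": [0,0,0],"roll": -7.4,"jaw": 0},{"travel": [0,0,0],"roll": 0,"jaw": 0}]'

```text
clock: 1.8
tool_pos: [0.5356, -0.1293, 0.2481]
orientation: [180.0, 0.0, -38.0]
force: [-0.1, 0.2, -0.5]
opening: 0.0003
gripper_force: 0.0
```

```bash
cat >> h.py <<'E'
O=np.array([.5329,-.2227]);th=np.radians(-38.2);X=np.array([np.cos(th),np.sin(th)]);Y=np.array([-X[1],X[0]])
def go(x,y,ztip):
    "tool travel (mm) to bring fingertips to reader x,y (mm) and tip height (mm)"
    o=ctrl.get_obs();T=tool(o);p=np.r_[O+x/1e3*X+y/1e3*Y,ztip/1e3+.022]
    d=o['tool_pos'][:2]-O
    print('at local',d@X*1e3,d@Y*1e3,'tip z',o['tool_pos'][2]*1e3-22,'travel',(T[:3,:3].T@(p-T[:3,3])*1e3).round(1),o['orientation'].round(2),'F',o['force'].round(1),o['opening'].round(4))
E
python3 -c "
from h import *
go(-50,75,90)"
```

```text
Traceback (most recent call last):
  File "h.py", line 19, in go
    print('at local',d@X*1e3,d@Y*1e3,'tip z',o['tool_pos'][2]*1e3-22,'travel',(T[:3,:3].T@(p-T[:3,3])*1e3).round(1),o['orientation'].round(2),'F',o['force'].round(1),o['opening'].round(4))
                                                                                                                                                                      ^^^^^^^^^^^^^^^^^^
AttributeError: 'float' object has no attribute 'round'
```

```bash
sed -i "s/,o\['opening'\].round(4))/)/" h.py
python3 -c "
from h import *
go(-50,75,90)"
```

```text
at local -55.602112759653124 75.05435540682048 tip z 226.08612065733473 travel [  5.7  -0.  136.1] [ 1.7997e+02  3.0000e-02 -3.8030e+01] F [-0.1  0.2 -0.5]
```

apply_moves --targets '[{"travel": [5,0,30],"roll": 0,"jaw": 0},{"travel": [0,0,35],"roll": 0,"jaw": 0},{"travel": [0,0,35],"roll": 0,"jaw": 0},{"travel": [0,0,25],"roll": 0,"jaw": 0},{"travel": [0,0,10],"roll": 0,"jaw": 0},{"travel": [0,0,0],"roll": 0,"jaw": 0}]'

```text
clock: 2.4
tool_pos: [0.5385, -0.1329, 0.1123]
orientation: [179.9, 0.1, -38.3]
force: [0.9, -0.3, -0.1]
opening: 0.0007
gripper_force: 0.0
```

Run:
```python
from h import *
go(-50,75,76)
a=ctrl.snapshot('wrist')[:,:,::-1];b=ctrl.snapshot('side')[:,:,::-1]
cv2.imwrite("pics/w2.png",np.vstack([cv2.resize(a[80:360],(560,280)),cv2.resize(b[100:380],(560,280))]))
```

```text
at local -51.13699414741382 74.02298993674155 tip z 90.25682711648727 travel [ 1.2 -1.  14.3] [ 1.7988e+02  1.2000e-01 -3.8300e+01] F [ 0.9 -0.3 -0.1]
```

View pics/w2.png

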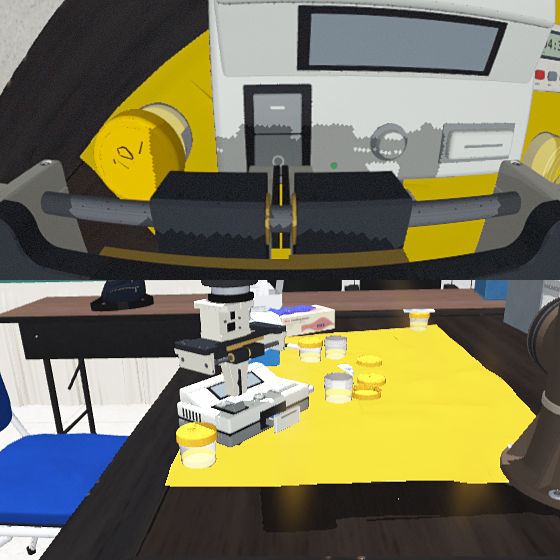

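The upper half (wrist) shows the closed fingertips at (281,170), just over the "O" near half of the rocker at (278,160), and squared to the reader. The lower half (side) agrees. I'll press gently.

apply_moves --targets '[{"travel": [1,0,6],"roll": 0,"jaw": 0},{"travel": [0,0,4],"roll": 0,"jaw": 0},{"travel": [0,0,2],"roll": 0,"jaw": 0},{"travel": [0,0,1],"roll": 0,"jaw": 0},{"travel": [0,0,1],"roll": 0,"jaw": 0},{"travel": [0,0,0],"roll": 0,"jaw": 0}]'

```text
clock: 3.1
tool_pos: [0.5398, -0.1338, 0.0997]
orientation: [-180.0, -0.0, -38.2]
force: [0.4, 0.8, 1.3]
opening: 0.0009
gripper_force: 0.2
```

apply_moves --targets '[{"travel": [0,0,1],"roll": 0,"jaw": 0},{"travel": [0,0,1],"roll": 0,"jaw": 0},{"travel": [0,0,1],"roll": 0,"jaw": 0},{"travel": [0,0,0],"roll": 0,"jaw": 0}]'

```text
clock: 3.5
tool_pos: [0.5396, -0.1337, 0.0964]
orientation: [180.0, 0.0, -38.2]
force: [-0.7, 1.0, 0.6]
opening: 0.0006
gripper_force: 0.6
```

apply_moves --targets '[{"travel": [0,0,1],"roll": 0,"jaw": 0},{"travel": [0,0,1],"roll": 0,"jaw": 0},{"travel": [0,0,0],"roll": 0,"jaw": 0}]'

```text
clock: 3.8
tool_pos: [0.5397, -0.1337, 0.0944]
orientation: [-180.0, -0.0, -38.2]
force: [-0.9, 1.3, -0.0]
opening: 0.0004
gripper_force: 0.4
```

apply_moves --targets '[{"travel": [0,0,1],"roll": 0,"jaw": 0},{"travel": [0,0,1],"roll": 0,"jaw": 0},{"travel": [0,0,0],"roll": 0,"jaw": 0}]'

```text
clock: 4.1
tool_pos: [0.5397, -0.1337, 0.0924]
orientation: [180.0, 0.0, -38.2]
force: [-0.5, 0.3, 0.6]
opening: 0.0004
gripper_force: 0.3
```

apply_moves --targets '[{"travel": [0,0,0.5],"roll": 0,"jaw": 0},{"travel": [0,0,0.5],"roll": 0,"jaw": 0},{"travel": [0,0,0],"roll": 0,"jaw": 0}]'

```text
clock: 4.4
tool_pos: [0.5397, -0.1337, 0.0915]
orientation: [180.0, 0.0, -38.2]
force: [-1.1, 0.1, 1.2]
opening: 0.0005
gripper_force: 0.7
```

apply_moves --targets '[{"travel": [0,0,0.5],"roll": 0,"jaw": 0},{"travel": [0,0,0.5],"roll": 0,"jaw": 0},{"travel": [0,0,0],"roll": 0,"jaw": 0}]'

```text
clock: 4.7
tool_pos: [0.5397, -0.1337, 0.0912]
orientation: [-180.0, -0.0, -38.2]
force: [-3.8, 2.3, 8.3]
opening: 0.0003
gripper_force: 4.0
```

The force rose to 8 N at tip z = 69 mm, so the rocker is on its stop. I'll lift off and move in front of the drawer.

apply_moves --targets '[{"travel": [0,0,-10],"roll": 0,"jaw": 0},{"travel": [0,0,-25],"roll": 0,"jaw": 0},{"travel": [-26,25,0],"roll": 0,"jaw": 0},{"travel": [-27,25,0],"roll": 0,"jaw": 0},{"travel": [-26,24,0],"roll": 0,"jaw": 0},{"travel": [0,0,0],"roll": 0,"jaw": 0},{"travel": [0,0,0],"roll": 0,"jaw": 0}]'

```text
clock: 5.4
tool_pos: [0.4321, -0.1432, 0.1265]
orientation: [-179.9, -0.1, -38.2]
force: [1.9, -0.4, 0.1]
opening: 0.0003
gripper_force: 0.0
```

Run:
```python
from h import *
go(-130,0,28);np.save('T3.npy',tool(ctrl.get_obs()))
a=ctrl.snapshot('wrist')[:,:,::-1]
cv2.imwrite("pics/w3.png",a)
```

```text
at local -128.39784356167817 0.17733205734441052 tip z 104.52587933570994 travel [-1.7  0.3 76.5] [-1.7993e+02 -1.0000e-01 -3.8190e+01] F [ 1.9 -0.4  0.1]
```

View pics/w3.png

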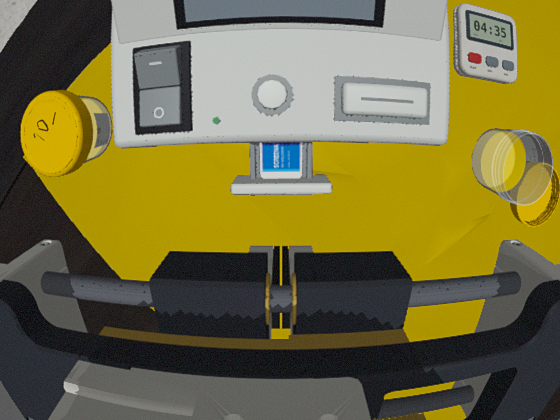

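The rocker's far half is now raised. The drawer plate is centred at (281,190), in line with the fingers, the start bar is at (387,99) and the eject key at (272,95).

Run:
```python
from h import *
T=np.load('T3.npy')
for n,uv,z in [('plateL',(232,192),.048),('plateR',(331,192),.048),('start',(387,98),.0695),('eject',(272,94),.0695),('sl',(345,98),.0695),('sr',(428,102),.0695),('fr',(134,133),.064),('fl',(191,131),.064)]:
    d=onz('wrist',uv,z,T)[:2]-O;print(n,(d@X*1e3).round(1),(d@Y*1e3).round(1))
```

```text
plateL -103.0 33.9
plateR -102.9 -33.7
start -38.6 -63.1
eject -38.6 5.8
sl -40.1 -37.0
sr -38.8 -90.8
fr -58.9 95.5
fl -59.7 56.2
```

apply_moves --targets '[{"travel": [-2,0,20],"roll": 0,"jaw": 0},{"travel": [0,0,25],"roll": 0,"jaw": 0},{"travel": [0,0,20],"roll": 0,"jaw": 0},{"travel": [0,0,10],"roll": 0,"jaw": 0},{"travel": [0,0,0],"roll": 0,"jaw": 0},{"travel": [0,0,0],"roll": 0,"jaw": 0}]'

```text
clock: 6.05
tool_pos: [0.4311, -0.1418, 0.0509]
orientation: [180.0, -0.0, -38.2]
force: [0.3, 0.1, 0.1]
opening: 0.0004
gripper_force: 0.0
```

Everything agrees with the first measurement, so the reader hasn't shifted. I'll push the drawer.

apply_moves --targets '[{"travel": [8,0,0],"roll": 0,"jaw": 0},{"travel": [6,0,0],"roll": 0,"jaw": 0},{"travel": [4,0,0],"roll": 0,"jaw": 0},{"travel": [4,0,0],"roll": 0,"jaw": 0},{"travel": [4,0,0],"roll": 0,"jaw": 0},{"travel": [4,0,0],"roll": 0,"jaw": 0},{"travel": [4,0,0],"roll": 0,"jaw": 0},{"travel": [2,0,0],"roll": 0,"jaw": 0},{"travel": [1,0,0],"roll": 0,"jaw": 0},{"travel": [0,0,0],"roll": 0,"jaw": 0}]'

```text
clock: 7.05
tool_pos: [0.4594, -0.1648, 0.0505]
orientation: [180.0, -0.0, -38.2]
force: [-0.1, -0.3, 0.2]
opening: 0.0002
gripper_force: 0.0
```

```bash
python3 -c "
from h import *
go(-87,0,28)"
```

```text
at local -93.54397909718234 0.08121845843146101 tip z 28.50284184558582 travel [6.5 0.1 0.5] [180.   -0.  -38.2] F [-0.1 -0.3  0.2]
```

apply_moves --targets '[{"travel": [1,0,0],"roll": 0,"jaw": 0},{"travel": [1,0,0],"roll": 0,"jaw": 0},{"travel": [1,0,0],"roll": 0,"jaw": 0},{"travel": [1,0,0],"roll": 0,"jaw": 0}]'

```text
clock: 7.45
tool_pos: [0.4624, -0.1671, 0.0505]
orientation: [180.0, 0.0, -38.2]
force: [-1.1, 1.3, -0.3]
opening: 0.0
gripper_force: 0.6
```

apply_moves --targets '[{"travel": [0.5,0,0],"roll": 0,"jaw": 0},{"travel": [0.5,0,0],"roll": 0,"jaw": 0}]'

```text
clock: 7.65
tool_pos: [0.4633, -0.1678, 0.0505]
orientation: [180.0, 0.0, -38.2]
force: [-1.2, 0.9, 0.2]
opening: 0.0007
gripper_force: 0.6
```

apply_moves --targets '[{"travel": [0.5,0,0],"roll": 0,"jaw": 0},{"travel": [0.5,0,0],"roll": 0,"jaw": 0}]'

```text
clock: 7.85
tool_pos: [0.4636, -0.1682, 0.0505]
orientation: [180.0, 0.1, -38.2]
force: [-3.9, 6.7, 4.3]
opening: 0.0007
gripper_force: 3.4
```

Hard stop reached (about 7 N). I'll back off, rise and go above the start bar.

apply_moves --targets '[{"travel": [0,0,0],"roll": 0,"jaw": 0},{"travel": [-12,0,0],"roll": 0,"jaw": 0},{"travel": [-10,0,-25],"roll": 0,"jaw": 0},{"travel": [0,20,-25],"roll": 0,"jaw": 0},{"travel": [0,23,-20],"roll": 0,"jaw": 0},{"travel": [23,20,0],"roll": 0,"jaw": 0},{"travel": [25,0,0],"roll": 0,"jaw": 0},{"travel": [22,0,0],"roll": 0,"jaw": 0},{"travel": [0,0,0],"roll": 0,"jaw": 0},{"travel": [0,0,0],"roll": 0,"jaw": 0}]'

```text
clock: 8.85
tool_pos: [0.4623, -0.2475, 0.1202]
orientation: [180.0, 0.0, -38.2]
force: [-0.0, -0.3, -0.1]
opening: 0.0002
gripper_force: 0.0
```

Run:
```python
from h import *
go(-39,-63.5,75)
a=ctrl.snapshot('wrist')[:,:,::-1]; b=ctrl.snapshot('side')[:,:,::-1]
cv2.imwrite("pics/w4.png",np.vstack([a[60:340],cv2.resize(b[180:320,120:400],(560,280))]))
```

```text
at local -40.19412774925019 -63.13426272364184 tip z 98.17457693875762 travel [ 1.2  0.4 23.2] [ 1.7998e+02  3.0000e-02 -3.8250e+01] F [-0.  -0.3 -0.1]
```

View pics/w4.png

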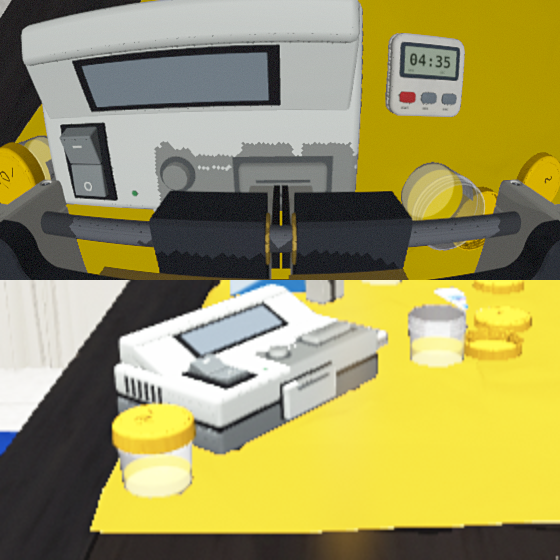

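The drawer plate is flush at (310,385), the rocker is on, and the fingertips (281,195) are centred over the start bar. Now the tap.

apply_moves --targets '[{"travel": [1,0,10],"roll": 0,"jaw": 0},{"travel": [0,0,9],"roll": 0,"jaw": 0},{"travel": [0,0,5],"roll": 0,"jaw": 0},{"travel": [0,0,3],"roll": 0,"jaw": 0},{"travel": [0,0,2],"roll": 0,"jaw": 0},{"travel": [0,0,1],"roll": 0,"jaw": 0},{"travel": [0,0,1],"roll": 0,"jaw": 0},{"travel": [0,0,0],"roll": 0,"jaw": 0}]'

```text
clock: 9.75
tool_pos: [0.4635, -0.2482, 0.0897]
orientation: [180.0, 0.0, -38.2]
force: [-0.9, 0.1, 2.4]
opening: 0.0004
gripper_force: 1.2
```

apply_moves --targets '[{"travel": [0,0,1],"roll": 0,"jaw": 0},{"travel": [0,0,0],"roll": 0,"jaw": 0}]'

```text
clock: 9.95
tool_pos: [0.4636, -0.2483, 0.0886]
orientation: [-180.0, -0.0, -38.2]
force: [-1.0, 0.9, 2.5]
opening: 0.0001
gripper_force: 1.5
```

apply_moves --targets '[{"travel": [0,0,1],"roll": 0,"jaw": 0},{"travel": [0,0,1],"roll": 0,"jaw": 0},{"travel": [0,0,0],"roll": 0,"jaw": 0}]'

```text
clock: 10.25
tool_pos: [0.4636, -0.2483, 0.0868]
orientation: [180.0, -0.0, -38.2]
force: [-2.8, 1.5, 4.9]
opening: 0.0003
gripper_force: 2.8
```

apply_moves --targets '[{"travel": [0,0,0.5],"roll": 0,"jaw": 0},{"travel": [0,0,0],"roll": 0,"jaw": 0}]'

```text
clock: 10.45
tool_pos: [0.4636, -0.2483, 0.0867]
orientation: [180.0, -0.0, -38.2]
force: [-5.1, 1.8, 9.8]
opening: 0.0002
gripper_force: 5.1
```

The bar is at full depth. I'll lift off and check.

apply_moves --targets '[{"travel": [0,0,-8],"roll": 0,"jaw": 0},{"travel": [0,0,-25],"roll": 0,"jaw": 0},{"travel": [-25,0,-30],"roll": 0,"jaw": 0},{"travel": [-40,0,-30],"roll": 0,"jaw": 0},{"travel": [-30,0,0],"roll": 0,"jaw": 0},{"travel": [0,0,0],"roll": 0,"jaw": 0},{"travel": [0,0,0],"roll": 0,"jaw": 0}]'

```text
clock: 11.15
tool_pos: [0.3894, -0.1892, 0.1799]
orientation: [-179.9, -0.1, -38.1]
force: [0.7, -0.6, 0.2]
opening: 0.0004
gripper_force: 0.0
```

Run:
```python
from h import *
go(-100,0,150);np.save('T5.npy',tool(ctrl.get_obs()))
cv2.imwrite("pics/w5.png",ctrl.snapshot('wrist')[:,:,::-1])
```

```text
at local -133.51465011160374 -62.39993849373229 tip z 157.92126938284164 travel [ 33.6 -62.3   8.1] [-1.7991e+02 -1.2000e-01 -3.8130e+01] F [ 0.7 -0.6  0.2]
```

View pics/w5.png

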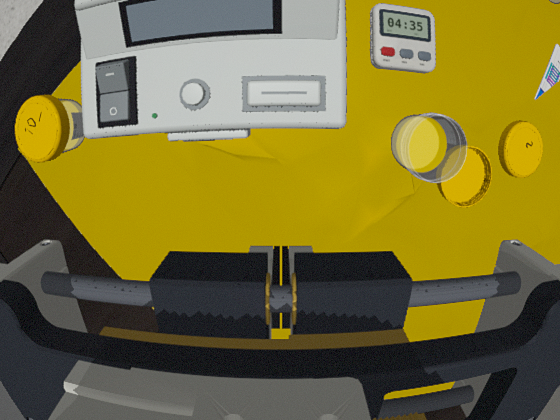

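The drawer plate is at the front face (170–250, 135), the rocker is on, the start bar (285,93) is up, and the cups and timer haven't moved. I'll do a final numeric check and hand in.

Run:
```python
from h import *
T=np.load('T5.npy')
for n,uv,z in [('plate',(209,136),.048),('start',(285,92),.0695),('eject',(193,94),.0695)]:
    d=onz('wrist',uv,z,T)[:2]-O;print(n,(d@X*1e3).round(1),(d@Y*1e3).round(1))
p=(onz('wrist',(209,136),.048,T)[:2]-O)@X*1e3
if p>-82: print(ctrl.close_job())
```

```text
plate -73.7 -2.3
start -39.5 -64.9
eject -39.1 4.8
the job is handed in; nothing more can be done
None
```

I pressed the power rocker on, pushed the drawer home and tapped the start bar in that order, then handed the job in at about 11 s of the 45 s; the hand-in returned no verdict. The last picture showed the rocker on, the drawer flush, the start bar up, and the reader, cups and timer where they started.

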